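# Load the sampler tray with unlabelled vials in carrier order

### The job

The four sample vials in the white carrier are told apart only by their place, so load them into the grey sampler tray in the same order, counted from the handle of each tray: the standard vial already in the place next to the sampler tray's handle stays where it is, the vial nearest the carrier's handle goes into the place beside the standard, the next one after it, and so on, until the one farthest from the carrier's handle stands at the far end. Set every vial down (do not drop it) so that it stands upright on the floor of its place, and leave the timer and the petri dish where they lie.

Things in the scene. Friction and masses are not known exactly. Their poses are not given: they have to be found in the camera images.
- vial_1_center (a point): Amber vial with black screw cap, upright, loose, 16 to 28 g; 23 mm across, 57 mm tall with its cap (18 mm across, the top 11 mm). The point is at its centre, 28.5 mm above its underside; z is up, round so its yaw means nothing. It starts in the place nearest the handle of the carrier, within about 3 mm of the middle of that place.
- vial_2_center (a point): Amber vial with black screw cap, upright, loose, 16 to 28 g; 23 mm across, 57 mm tall with its cap (18 mm across, the top 11 mm). The point is at its centre, 28.5 mm above its underside; z is up, round so its yaw means nothing. It starts in the place second from the handle of the carrier, within about 3 mm of the middle of that place.
- vial_3_center (a point): Amber vial with black screw cap, upright, loose, 16 to 28 g; 23 mm across, 57 mm tall with its cap (18 mm across, the top 11 mm). The point is at its centre, 28.5 mm above its underside; z is up, round so its yaw means nothing. It starts in the place third from the handle of the carrier, within about 3 mm of the middle of that place.
- vial_4_center (a point): Amber vial with black screw cap, upright, loose, 16 to 28 g; 23 mm across, 57 mm tall with its cap (18 mm across, the top 11 mm). The point is at its centre, 28.5 mm above its underside; z is up, round so its yaw means nothing. It starts in the place fourth, farthest from the handle of the carrier, within about 3 mm of the middle of that place.
- standard_center (a point): Amber vial with black screw cap, upright, loose, 16 to 28 g; 23 mm across, 57 mm tall with its cap (18 mm across, the top 11 mm). The point is at its centre, 28.5 mm above its underside; z is up, round so its yaw means nothing. This is the standard: it stands alone in the grey sampler tray, in the place next to the handle, and stays there.
- carrier: White vial carrier, full: 4 square places in a row, 39 mm wide inside, 42 mm apart; 171 x 45 mm; walls and floor 3 mm thick, rim 16 mm above the bench (a standing vial sticks out 44 mm: grip it there, across the row). Fixed. Origin: underside, middle of the row; x along the row. Black U-shaped handle, 35 mm long, on the -x end. Place centres from the handle: x = -63, -21, 21, 63 mm, y = 0.
- sampler_tray: Grey sampler tray, empty but for the standard: 5 square places in a row, 39 mm wide inside, 42 mm apart; 213 x 45 mm; walls and floor 3 mm thick, rim 16 mm above the bench (a standing vial sticks out 44 mm: grip it there, across the row). Fixed. Origin: underside, middle of the row; x along the row. Black U-shaped handle, 35 mm long, on the -x end. Place centres from the handle: x = -84 (standard), -42, 0, 42, 84 mm, y = 0.
- timer: White lab timer, loose bystander, 64 x 64 x 19 mm, lying behind the trays. Origin: middle of its underside.
- petri_dish_1: Closed petri dish, loose bystander, 59 mm across, 15 mm high, lying behind the trays. Origin: middle of its underside.

How it is judged:
By the outcome, as a careful person would: the job done as asked, in the order asked, and still so for the second after the job is handed in, with the robot touching nothing.
It also fails if it takes over 104 s, if anything falls off the work surface, if the arm or the gripper's body presses on something with over 40 N, if the wrist force passes 120 N, or if a joint passes its speed limit or range.

### The arm

A 7-joint arm with a two-finger parallel gripper is mounted at the origin on a cart in front of the work surface, level with it; the furniture and walls round the work are solid. World frame = base frame: x ahead of the robot, y to its left, z up, the work surface at z = 0. Lengths are in m, angles in rad, forces in N, time in s.
With the tool pointing down it reaches from about 0.425 to 0.95 m from the base axis. Payload 4.7 kg.
Tool frame: the origin (TCP) lies between the finger pads; the fingertips stand 22 mm ahead of it and the grasp point (between the pads) lies 3 mm ahead of it; z points along the fingers, y is the line along which they close (so a half turn about z gives the same grasp; the last joint's range is limited). The gripper opens to 85 mm and grips with 20 to 120 N. Pads are 22 mm wide; open, the fingers measure 114 mm over their backs; the gripper's body (76 mm by 85 mm) begins 54 mm behind the grasp point. The pads swing forward as they close: fully open they stand 13 mm farther back than shut.
Start: joints at [-1.321, 0.469, -0.049, 1.532, 0.024, 1.141, -0.082], TCP at [0.186, 0.649, 0.253] pointing down, gripper open.
Joint ranges: [-2.59, 2.59], [-0.33, 1.99], [-1.39, 1.29], [0.1, 2.45], [-1.04, 4.18], [0.21, 1.99], [-2.66, 2.66]. Speed limits (rad/s): [2.57, 2.57, 3.14, 3.14, 3.14, 3.14, 3.14].

### API

Orientations are given as a unit quaternion [x, y, z, w].
In Python, from cell import sensors, viewer, workorder gives the robot as it stands.
- The arm moves only by the shell command python3 -m jog 'ROWS' [FORCE]. ROWS is JSON, one flat list of numbers, 7 for each row, row after row: the finger opening in m, from 0 to 0.0854, then the shift along the tool's x, y, z in m, then the turn, a rotation vector about the tool's x, y, z in degrees. In form: [claw, tx, ty, tz, rx, ry, rz, claw, tx, ty, tz, rx, ry, rz, ...]. A call has exactly 8 rows; each row is the pose to reach, as a shift and turn from the pose commanded when the call began, along the tool's axes at that moment; what a row does not reach only later rows make up. A row lasts 1/10 s, in which the tool goes at most 50 mm and 8.59 degrees, less where a joint would pass 70% of its speed; a pose out of reach is approached as far as the arm can. A call with a gripper value outside its range is refused whole. The fingers move at their own pace and stop on an object; FORCE is the grip in N (left out, the last holds). Time passes only in rows, so rows that repeat a pose let the fingers close, or fill a call up. It gives the time, the measured TCP pose, the force, the opening and the grip force at its end, in the units of the state.
- sensors.observe(): the state, without advancing time (a new reading comes with each control period).
- viewer.get_image(name): name is "scene" or "top" or "wrist"; returns (picture, depth): 420x560x3 uint8, blue, green, red; 420x560 float32, m along the optical axis (not along the pixel's ray), 0 where there is no reading.
- viewer.calibration(name): a dict with "fx", "fy", "cx", "cy" (pixels), "R" (3x3) and "t" (3): a world point X has camera coordinates R X + t. Camera axes: x right, y down, z forward; pixel columns grow to the right and rows downward; lengths in m; the calibration is good to about 2 mm. A picture is of the moment at which its call begins: read the wrist's pose just before it. calibration takes no time and is no camera call; for the wrist camera it gives the pose at the moment of the call.
- workorder.close_job(): hands the job in; it is judged then, once.
The state is a dict: "time": time; "qpos": joint angles; "joint_vel": joint speeds; "joint_efforts": joint torques, N m; "tool_pos": TCP position; "ee_rot": TCP orientation; "wrist_force": force on the tool from outside, world axes, zero at the start; "moment": the same for the moment, N m; "grip_width": opening from 0.0 (shut) to 1.0 (fully open); "grip_force": force on a finger pad.
Only numpy, scipy, OpenCV 4.12 (cv2) and the standard library are available. Lean on these libraries where they do the work, as an engineer would, in place of code of your own. Each camera call takes 0.05 s, during which the arm holds its last target. There are 200 camera calls.

## Working session

There is one attempt and no reset: what is moved stays moved. The work goes in short steps, Python scripts to look and compute and a shell command to move; the robot and the scene stay as the last step left them, time stands still between calls to the robot, and variables do not carry over. Pictures are saved under pics/ and viewed, at most 14 in all, crops included, and the job is handed in when it is done.

```bash
ls; mkdir -p pics
python3 - <<'E'
from cell import sensors, viewer
import cv2
print(sensors.observe())
for n in("top","scene"):
    p,d=viewer.get_image(n);cv2.imwrite(f"pics/{n}0.png",p);print(n,viewer.calibration(n))
    import numpy as np;np.savez(f"{n}0.npz",p=p,d=d)
E
```

```text
pics
{'time': 0.0, 'qpos': array([-1.32089535,  0.46941911, -0.04858557,  1.53368759,  0.02410369,
        1.14099391, -0.08232573]), 'joint_vel': array([ 0.00059572,  0.00013352, -0.00152205,  0.00140734,  0.00235338,
        0.00084448, -0.00025551]), 'joint_efforts': array([ 8.75290607e-04, -5.10287118e+01, -4.64989187e-02, -2.37714136e+01,
        1.05168202e-02,  7.48743187e-03,  6.06396128e-06]), 'tool_pos': array([0.1856084 , 0.64842018, 0.25227909]), 'ee_rot': array([ 1.38949906e-01,  9.90298945e-01, -9.56424709e-04, -9.47038184e-05]), 'wrist_force': array([-0.4149101 ,  0.70475837, -0.83297044]), 'moment': array([ 0.00424612, -0.05765264,  0.01384284]), 'grip_force': 0.0, 'grip_width': 0.9971061777885935}
top {'fx': 481.7015762848933, 'fy': 481.7015762848933, 'cx': 271.4521697100149, 'cy': 202.4969412945363, 'R': array([[-0.01695227, -0.99983959,  0.00578137],
       [-0.9905262 ,  0.01600573, -0.13638795],
       [ 0.13627354, -0.00803868, -0.99063863]]), 't': array([0.03527326, 0.60124993, 1.24275177])}
scene {'fx': 520.3875840608761, 'fy': 520.3875840608761, 'cx': 270.17738453362597, 'cy': 208.38653365727643, 'R': array([[ 0.68195405, -0.73127285, -0.01336808],
       [-0.32300968, -0.28472602, -0.90254963],
       [ 0.6562038 ,  0.61981539, -0.43037827]]), 't': array([-0.37055833,  0.24546841,  0.65955493])}
```

View pics/top0.png

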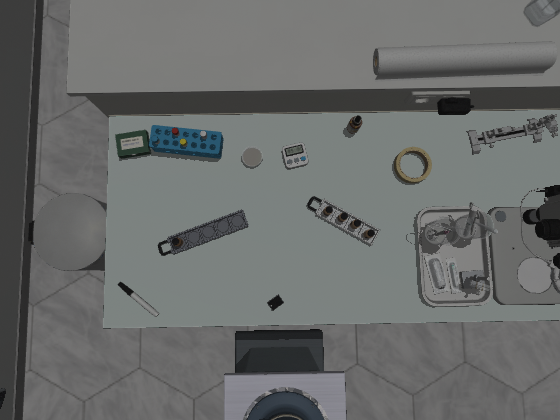

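View pics/scene0.png

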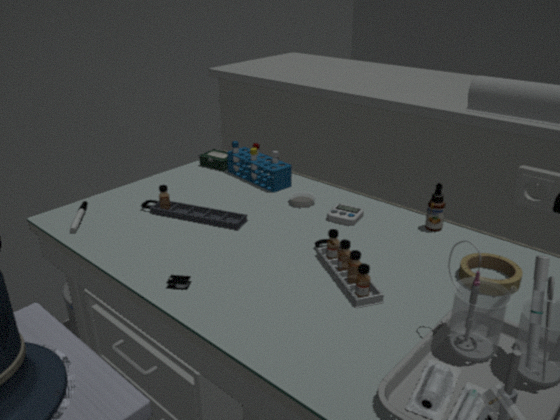

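The top view shows the carrier with its handle at (314,203) and its far end at (377,238). The tray's handle is at (165,247), with the standard at (177,242) and the far end at (247,218). The timer (295,156) and dish (252,157) lie behind.

```bash
cat > h.py <<'E'
import numpy as np, cv2
from scipy.spatial.transform import Rotation as Rot
def ray(c,uv,z):
    "pixels (n,2) -> world points on the plane at height z"
    uv=np.atleast_2d(np.float64(uv)); d=np.c_[(uv[:,0]-c['cx'])/c['fx'],(uv[:,1]-c['cy'])/c['fy'],np.ones(len(uv))]@c['R']
    o=-c['R'].T@c['t']; return o+d*((z-o[2])/d[:,2])[:,None]
def cloud(c,d):
    v,u=np.mgrid[:d.shape[0],:d.shape[1]]
    p=np.stack([(u-c['cx'])/c['fx']*d,(v-c['cy'])/c['fy']*d,d],-1)
    return (p-c['t'])@c['R']
E
python3 - <<'E'
from h import *
from cell import viewer
f=np.load('top0.npz');p,d=f['p'],f['d'];c=viewer.calibration('top')
W=cloud(c,d); print('bench z',np.median(W[260:290,180:260,2]),W[260:290,180:260,2].std())
g=p.max(2)
roi=np.zeros_like(g);roi[190:265,150:390]=1
m=((W[...,2]>.035)&(W[...,2]<.08)&(roi>0)).astype(np.uint8)
n,l,s,ce=cv2.connectedComponentsWithStats(m)
for i in range(1,n):
  if s[i,4]>8:
    k=(l==i); q=W[k]; print(s[i],ce[i].round(1),np.median(q,0).round(4))
m=((W[...,2]>.008)&(W[...,2]<.03)&(roi>0)).astype(np.uint8)
n,l,s,ce=cv2.connectedComponentsWithStats(m)
for i in range(1,n):
  if s[i,4]>30: print('rim',s[i],ce[i].round(1))
# tray grey
m=((g<110)&(roi>0)).astype(np.uint8)
n,l,s,ce=cv2.connectedComponentsWithStats(m)
for i in range(1,n):
  if s[i,4]>60: print('dark',s[i],ce[i].round(1))
cv2.imwrite('pics/crop.png',cv2.resize(p[185:270,150:390],None,fx=3.3,fy=3.3,interpolation=cv2.INTER_CUBIC))
E
```

```text
bench z -0.0005160452008875084 0.08032546677182133
[324 206   9   9  62] [328.  209.8] [ 0.578  -0.1225  0.0582]
[339 213   9   8  61] [343.  216.4] [ 0.5602 -0.1614  0.0579]
[352 219   9   9  63] [356.  223.3] [ 0.5414 -0.1953  0.0574]
[365 229  10   9  64] [369.7 233.1] [ 0.5148 -0.2307  0.0568]
[172 238   9   8  62] [176.  241.2] [0.5023 0.2751 0.0577]
rim [308 196  72  49 421] [341.3 217.7]
rim [158 209  91  46 488] [199.2 233.9]
dark [306 196  74  51 974] [342.8 220.4]
dark [ 157  209   92   47 1663] [204.7 232.7]
```

View pics/crop.png

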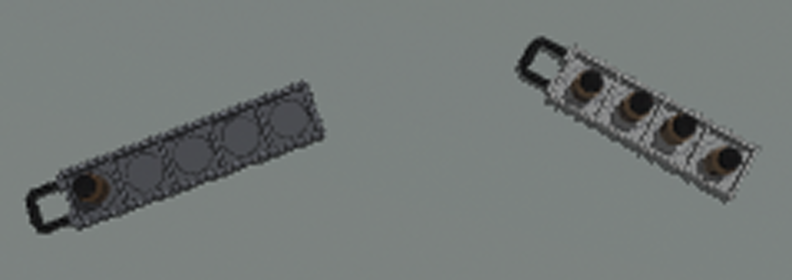

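The crop shows clear cap and tray shapes. The tray corners are at crop (60,170), (80,230), (323,137) and (305,82), and the four empty places are at about (148,173), (195,155), (242,137) and (291,118).

Run:
```python
from h import *
from cell import viewer,sensors
c=viewer.calibration('top')
px=lambda a:np.array(a)/3.3+[150,185]-.35
C=ray(c,px([(60,170),(80,230),(323,137),(305,82)]),.016); print(C.round(4),np.linalg.norm(C-np.roll(C,-1,0),axis=1).round(4))
o=C.mean(0); ax=(C[2]+C[3]-C[0]-C[1]);ax/=np.linalg.norm(ax); print('tray',o,ax, np.degrees(np.arctan2(ax[1],ax[0])))
for x in(-84,-42,0,42,84): print(x,(o+ax*x/1e3).round(4))
print('floor circles',ray(c,px([(148,173),(195,155),(242,137),(291,118)]),.003).round(4))
cu=np.array([[328,209.8],[343,216.4],[356,223.3],[369.7,233.1],[176,241.2]]); print('caps',ray(c,cu,.058).round(4))
s=sensors.observe(); R=Rot.from_quat(s['ee_rot']).as_matrix(); print(R.round(3))
cw=viewer.calibration('wrist'); o=-cw['R'].T@cw['t']; print('wrist cam in tool', (R.T@(o-s['tool_pos'])).round(3),(cw['R']@R).round(2),cw['fx'])
```

```text
[[0.5183 0.3052 0.016 ]
 [0.4694 0.2884 0.016 ]
 [0.5418 0.0908 0.016 ]
 [0.5873 0.1051 0.016 ]] [0.0517 0.2105 0.0478 0.2117]
tray [0.5292212  0.19737146 0.016     ] [ 0.33477801 -0.94229703  0.        ] -70.44096054107926
-84 [0.5011 0.2765 0.016 ]
-42 [0.5152 0.2369 0.016 ]
0 [0.5292 0.1974 0.016 ]
42 [0.5433 0.1578 0.016 ]
84 [0.5573 0.1182 0.016 ]
floor circles [[0.5156 0.2356 0.003 ]
 [0.5298 0.1969 0.003 ]
 [0.544  0.1582 0.003 ]
 [0.5591 0.1176 0.003 ]]
caps [[ 0.5777 -0.1227  0.058 ]
 [ 0.5596 -0.1615  0.058 ]
 [ 0.5409 -0.1948  0.058 ]
 [ 0.5147 -0.2296  0.058 ]
 [ 0.5019  0.2751  0.058 ]]
[[-0.961  0.275 -0.   ]
 [ 0.275  0.961 -0.002]
 [-0.    -0.002 -1.   ]]
wrist cam in tool [ 0.08  -0.    -0.122] [[ 0.    1.   -0.  ]
 [-0.95  0.   -0.31]
 [-0.31  0.    0.95]] 313.89303328355163
```

```bash
cat > go.py <<'E'
# prints tool-frame shift (m) and turn (deg) to reach world x y z yaw(tool x, deg), pointing down
import sys
from h import *
from cell import sensors
def go(x,y,z,yaw):
    s=sensors.observe(); R=Rot.from_quat(s['ee_rot'])
    a=np.radians(yaw); X=np.array([np.cos(a),np.sin(a),0]); Z=np.array([0,0,-1.]); T=np.c_[X,np.cross(Z,X),Z]
    print('shift',R.inv().apply(np.array([x,y,z])-s['tool_pos']).round(4),'turn',(R.inv()*Rot.from_matrix(T)).as_rotvec(degrees=True).round(1))
if __name__=='__main__': go(*map(float,sys.argv[1:]))
E
python3 go.py 0.529 0.197 0.25 109.6
```

```text
shift [-0.4544 -0.3395  0.003 ] turn [-0.1  0.1 54.4]
```

```bash
python3 -m jog '[0.06,-0.454,-0.34,0,0,0,54.4, 0.06,-0.454,-0.34,0,0,0,54.4, 0.06,-0.454,-0.34,0,0,0,54.4, 0.06,-0.454,-0.34,0,0,0,54.4, 0.06,-0.454,-0.34,0,0,0,54.4, 0.06,-0.454,-0.34,0,0,0,54.4, 0.06,-0.454,-0.34,0,0,0,54.4, 0.06,-0.454,-0.34,0,0,0,54.4]' 40; python3 go.py 0.529 0.197 0.25 109.6
```

```text
time: 0.9
tool_pos: [0.4282, 0.3285, 0.2532]
ee_rot: [0.576, 0.817, -0.0, -0.0]
wrist_force: [1.2, -0.1, -0.1]
grip_width: 0.702
grip_force: 0.0
shift [-0.1577  0.0509  0.0032] turn [-0. -0. -0.]
```

```bash
python3 -m jog '[0.06,-0.157,0.051,0,0,0,0, 0.06,-0.157,0.051,0,0,0,0, 0.06,-0.157,0.051,0,0,0,0, 0.06,-0.157,0.051,0,0,0,0, 0.06,-0.157,0.051,0,0,0,0, 0.06,-0.157,0.051,0,0,0,0, 0.06,-0.157,0.051,0,0,0,0, 0.06,-0.157,0.051,0,0,0,0]'
python3 - <<'E'
from h import *
from cell import viewer
c=viewer.calibration('wrist');p,d=viewer.get_image('wrist');np.savez('w1.npz',p=p,d=d,**c);cv2.imwrite('pics/w1.png',p)
E
python3 go.py 0.578 -0.1225 0.25 59.5
```

```text
time: 1.7
tool_pos: [0.5273, 0.2014, 0.2531]
ee_rot: [0.575, 0.818, 0.0, -0.0]
wrist_force: [-0.0, 0.6, -0.6]
grip_width: 0.701
grip_force: 0.0
shift [-0.3216 -0.062   0.0031] turn [-0.  -0.  50.3]
```

View pics/w1.png

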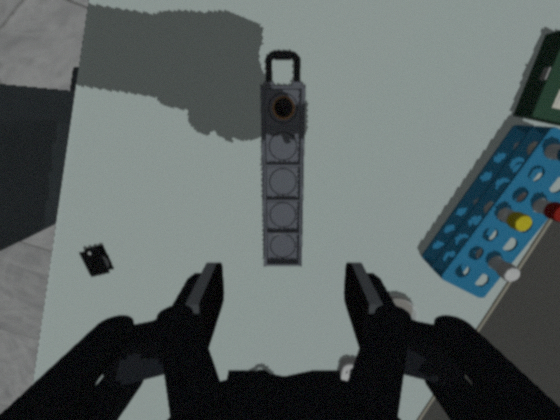

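The tray is seen vertically in the wrist image: handle at the top (283,60), standard cap (284,106), place circles (284,147), (284,181), (284,213) and (283,245), bottom edge at row 265.

Run:
```python
from h import *
c=np.load('w1.npz')
C=ray(c,[(284,147.5),(284,181),(284,213.5),(283,245)],.003);print(C.round(4),np.linalg.norm(np.diff(C,axis=0),axis=1).round(4))
K=ray(c,[(261.5,82),(305,82),(301,265),(263,265)],.016);print(K.round(4),np.linalg.norm(K-np.roll(K,-1,0),axis=1).round(4),K.mean(0))
print(ray(c,[(284,106)],.06))
a=(K[2]+K[3]-K[0]-K[1])[:2];print(np.degrees(np.arctan2(a[1],a[0])));a=C[3]-C[0];print(np.degrees(np.arctan2(a[1],a[0])))
```

```text
[[0.5143 0.2373 0.003 ]
 [0.5278 0.1999 0.003 ]
 [0.5418 0.1611 0.003 ]
 [0.5551 0.1205 0.003 ]] [0.0398 0.0412 0.0427]
[[0.4682 0.2948 0.016 ]
 [0.5115 0.3104 0.016 ]
 [0.5841 0.1077 0.016 ]
 [0.5387 0.0913 0.016 ]] [0.0461 0.2154 0.0483 0.2154] [0.52561713 0.20104369 0.016     ]
[[0.49893024 0.27964696 0.06      ]]
-70.60796199824061
-70.73994925964075
```

```bash
python3 -m jog '[0.06,-0.322,-0.062,0,0,0,50, 0.06,-0.322,-0.062,0,0,0,50, 0.06,-0.322,-0.062,0,0,0,50, 0.06,-0.322,-0.062,0,0,0,50, 0.06,-0.322,-0.062,0,0,0,50, 0.06,-0.322,-0.062,0,0,0,50, 0.06,-0.322,-0.062,0,0,0,50, 0.06,-0.322,-0.062,0,0,0,50]'
python3 - <<'E'
from h import *
from cell import viewer
c=viewer.calibration('wrist');p,d=viewer.get_image('wrist');np.savez('w2.npz',p=p,d=d,**c);cv2.imwrite('pics/w2.png',p)
E
python3 go.py 0.578 -0.1225 0.12 59.5
```

```text
time: 2.55
tool_pos: [0.5777, -0.1294, 0.2537]
ee_rot: [0.869, 0.494, -0.0, 0.001]
wrist_force: [-0.1, 0.1, 0.2]
grip_width: 0.704
grip_force: 0.0
shift [ 0.0033 -0.0018  0.1333] turn [ 0.   0.  -0.1]
```

View pics/w2.png

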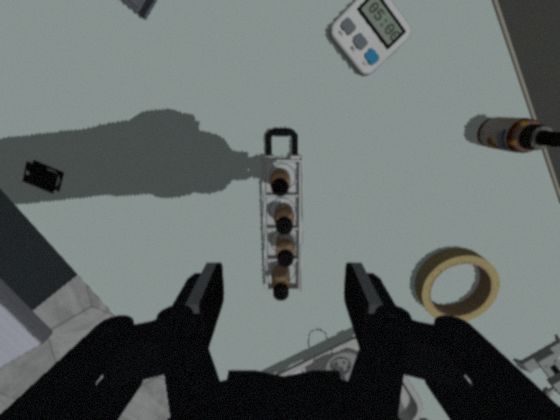

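The wrist view shows the carrier vertically: handle (281,140), caps at about (280,186), (284,225), (285,258) and (281,292).

Run:
```python
from h import *
from cell import viewer,sensors
c=np.load('w2.npz');p=c['p']
m=(p.max(2)<45).astype(np.uint8); m[:170]=0;m[305:]=0;m[:,:262]=0;m[:,302:]=0
n,l,s,ce=cv2.connectedComponentsWithStats(m)
for i in range(1,n):
  if s[i,4]>60: print(s[i],ce[i].round(1),ray(c,ce[i],.058).round(4))
o=sensors.observe();print(o['tool_pos'],abs(o['joint_vel']).max())
c2=viewer.calibration('wrist');print(c2['t']-c['t'])
```

```text
[272 178  16  17 222] [279.3 186.2] [[ 0.576  -0.1241  0.058 ]]
[276 217  16  18 227] [283.5 225.5] [[ 0.5576 -0.1635  0.058 ]]
[277 250  17  18 218] [284.4 258.2] [[ 0.5386 -0.1975  0.058 ]]
[273 283  15  16 192] [280.3 290.5] [[ 0.5134 -0.2306  0.058 ]]
[ 0.5778702  -0.12613746  0.25328861] 0.052716323269586175
[0.0012823  0.00106782 0.00069923]
```

```bash
python3 go.py 0.577 -0.1235 0.10 59.5; python3 -m jog '[0.06,0.002,-0.002,0.05,0,0,0, 0.06,0.002,-0.002,0.10,0,0,0, 0.06,0.002,-0.002,0.13,0,0,0, 0.06,0.002,-0.002,0.15,0,0,0, 0.06,0.002,-0.002,0.153,0,0,0, 0.06,0.002,-0.002,0.153,0,0,0, 0.06,0.002,-0.002,0.153,0,0,0, 0.06,0.002,-0.002,0.153,0,0,0]';python3 go.py 0.577 -0.1235 0.042 59.5
```

```text
shift [ 0.0019 -0.0021  0.1533] turn [ 0.   0.  -0.1]
time: 3.4
tool_pos: [0.5784, -0.1216, 0.1018]
ee_rot: [0.867, 0.497, 0.001, 0.001]
wrist_force: [-0.2, -0.1, -0.1]
grip_width: 0.7
grip_force: 0.0
shift [-0.0025 -0.0004  0.0598] turn [ 0.1 -0.1  0.2]
```

```bash
python3 -m jog '[0.06,-0.002,0,0.025,0,0,0, 0.06,-0.002,0,0.045,0,0,0, 0.06,-0.002,0,0.055,0,0,0, 0.06,-0.002,0,0.06,0,0,0, 0.06,-0.002,0,0.06,0,0,0, 0.01,-0.002,0,0.06,0,0,0, 0.01,-0.002,0,0.06,0,0,0, 0.01,-0.002,0,0.06,0,0,0]' 35; python3 -m jog '[0.01,0,0,0,0,0,0, 0.01,0,0,0,0,0,0, 0.01,0,0,0,0,0,0, 0.01,0,0,-0.02,0,0,0, 0.01,0,0,-0.05,0,0,0, 0.01,0,0,-0.09,0,0,0, 0.01,0,0,-0.11,0,0,0, 0.01,0,0,-0.12,0,0,0]'; python3 go.py 0.5145 0.2375 0.165 109.5
```

```text
time: 4.2
tool_pos: [0.5769, -0.1236, 0.0412]
ee_rot: [0.868, 0.497, 0.001, 0.0]
wrist_force: [-0.0, 0.1, 2.1]
grip_width: 0.259
grip_force: 34.1
time: 5.0
tool_pos: [0.5772, -0.1238, 0.1624]
ee_rot: [0.868, 0.497, 0.001, 0.001]
wrist_force: [0.3, 0.3, -0.5]
grip_width: 0.257
grip_force: 34.3
shift [ 0.28   -0.2368 -0.0029] turn [  0.2  -0.  -49.9]
```

```bash
python3 -m jog '[0.01,0.02,-0.016,0,0,0,-4, 0.01,0.05,-0.04,0,0,0,-10, 0.01,0.088,-0.073,0,0,0,-17, 0.01,0.126,-0.107,0,0,0,-24, 0.01,0.164,-0.14,0,0,0,-31, 0.01,0.202,-0.172,0,0,0,-38, 0.01,0.238,-0.203,0,0,0,-44, 0.01,0.265,-0.225,0,0,0,-48]';python3 go.py 0.5145 0.2375 0.10 109.5
```

```text
time: 5.8
tool_pos: [0.5142, 0.2226, 0.1593]
ee_rot: [0.587, 0.809, -0.0, -0.001]
wrist_force: [-0.1, -0.5, -1.0]
grip_width: 0.26
grip_force: 34.2
shift [0.0139 0.005  0.0593] turn [-0.1 -0.1 -1.5]
```

```bash
python3 -m jog '[0.01,0.014,0.005,0,0,0,-1.5, 0.01,0.014,0.005,0.01,0,0,-1.5, 0.01,0.014,0.005,0.03,0,0,-1.5, 0.01,0.014,0.005,0.045,0,0,-1.5, 0.01,0.014,0.005,0.055,0,0,-1.5, 0.01,0.014,0.005,0.06,0,0,-1.5, 0.01,0.014,0.005,0.06,0,0,-1.5, 0.01,0.014,0.005,0.06,0,0,-1.5]';python3 - <<'E'
from h import *
from cell import viewer
c=viewer.calibration('wrist');p,d=viewer.get_image('wrist');np.savez('w3.npz',p=p,d=d,**c);cv2.imwrite('pics/w3.png',p)
E
python3 go.py 0.5145 0.2375 0.0415 109.5
```

```text
time: 6.6
tool_pos: [0.5173, 0.2333, 0.1006]
ee_rot: [0.58, 0.814, 0.0, 0.0]
wrist_force: [1.4, -0.4, 0.3]
grip_width: 0.259
grip_force: 34.3
shift [ 0.0047 -0.0015  0.0594] turn [ 0.1 -0.  -0.4]
```

View pics/w3.png

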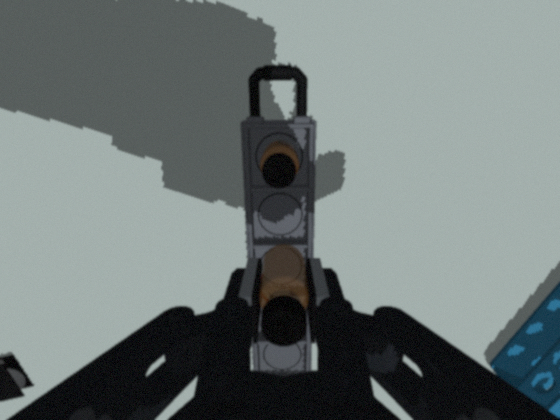

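The view shows the held vial at the fingers, the standard at (279,165), and the empty first place's circle at about (280,214).

Run:
```python
from h import *
c=np.load('w3.npz');K=ray(c,[(280,214)],.003);print(K, ray(c,[(280,171)],.06),ray(c,[(243,122),(315,122)],.016))
```

```text
[[0.51217565 0.23852157 0.003     ]] [[0.49895732 0.27881806 0.06      ]] [[0.4690199  0.29287598 0.016     ]
 [0.51199043 0.30773887 0.016     ]]
```

```bash
python3 -m jog '[0.01,0.005,-0.002,0.005,0,0,0, 0.01,0.005,-0.002,0.02,0,0,0, 0.01,0.005,-0.002,0.035,0,0,0, 0.01,0.005,-0.002,0.047,0,0,0, 0.01,0.005,-0.002,0.053,0,0,0, 0.01,0.005,-0.002,0.056,0,0,0, 0.01,0.005,-0.002,0.058,0,0,0, 0.01,0.005,-0.002,0.058,0,0,0]';python3 go.py 0.5140 0.2380 0.0415 109.5
```

```text
time: 7.45
tool_pos: [0.5134, 0.2378, 0.0423]
ee_rot: [0.58, 0.815, 0.0, 0.0]
wrist_force: [-0.2, 0.4, -0.4]
grip_width: 0.259
grip_force: 34.3
shift [-0.      0.0006  0.0008] turn [ 0.  -0.  -0.4]
```

```bash
python3 -m jog '[0.01,0,0,0.0006,0,0,0, 0.01,0,0,0.001,0,0,0, 0.01,0,0,0.001,0,0,0, 0.03,0,0,0.001,0,0,0, 0.03,0,0,0.001,0,0,0, 0.05,0,0,0.001,0,0,0, 0.05,0,0,0.001,0,0,0, 0.05,0,0,0.001,0,0,0]'; python3 -m jog '[0.05,0,0,-0.02,0,0,0, 0.05,0,0,-0.05,0,0,0, 0.05,0,0,-0.08,0,0,0, 0.05,0,0,-0.10,0,0,0, 0.05,0,0,-0.11,0,0,0, 0.05,-0.03,0.02,-0.11,0,0,5, 0.05,-0.06,0.04,-0.11,0,0,12, 0.05,-0.09,0.06,-0.11,0,0,20]'
python3 go.py 0.5586 -0.1625 0.15 59.5;python3 - <<'E'
from h import *
from cell import viewer
p,d=viewer.get_image('scene');cv2.imwrite('pics/s2.png',p[140:320,120:400])
E
```

```text
time: 8.25
tool_pos: [0.5133, 0.2378, 0.0413]
ee_rot: [0.58, 0.815, 0.0, -0.0]
wrist_force: [0.0, -0.1, 0.8]
grip_width: 0.582
grip_force: 0.0
time: 9.05
tool_pos: [0.5998, 0.1719, 0.1508]
ee_rot: [0.714, 0.7, -0.0, -0.0]
wrist_force: [-0.4, 0.4, 0.2]
grip_width: 0.585
grip_force: 0.0
shift [-0.3351 -0.0346  0.0008] turn [-0.1  0.  29.4]
```

View pics/s2.png

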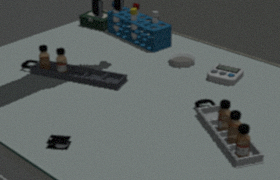

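The first vial stands in the place beside the standard, at crop (61,57). Next is vial 2.

```bash
python3 -m jog '[0.055,-0.045,-0.005,0,0,0,4, 0.055,-0.09,-0.01,0,0,0,8, 0.055,-0.135,-0.014,0,0,0,12, 0.055,-0.18,-0.018,0,0,0,16, 0.055,-0.225,-0.023,0,0,0,20, 0.055,-0.27,-0.028,0,0,0,24, 0.055,-0.31,-0.032,0,0,0,27, 0.055,-0.33,-0.034,0,0,0,29]'; python3 -m jog '[0.055,0,0,0,0,0,0, 0.055,0,0,0.02,0,0,0, 0.055,0,0,0.04,0,0,0, 0.055,0,0,0.05,0,0,0, 0.055,0,0,0.05,0,0,0, 0.055,0,0,0.05,0,0,0, 0.055,0,0,0.05,0,0,0, 0.055,0,0,0.05,0,0,0]'; python3 go.py 0.5586 -0.1625 0.0415 59.5
```

```text
time: 9.9
tool_pos: [0.5587, -0.1612, 0.151]
ee_rot: [0.867, 0.498, -0.001, 0.0]
wrist_force: [-0.2, -1.2, 0.3]
grip_width: 0.642
grip_force: 0.0
time: 10.7
tool_pos: [0.5609, -0.157, 0.1021]
ee_rot: [0.865, 0.501, 0.001, 0.0]
wrist_force: [0.3, 1.1, -0.9]
grip_width: 0.647
grip_force: 0.0
shift [-0.006   0.0006  0.0606] turn [ 0.1 -0.   0.6]
```

```bash
python3 -m jog '[0.055,-0.006,0.001,0.015,0,0,0.6, 0.055,-0.006,0.001,0.04,0,0,0.6, 0.055,-0.006,0.001,0.055,0,0,0.6, 0.055,-0.006,0.001,0.06,0,0,0.6, 0.055,-0.006,0.001,0.0605,0,0,0.6, 0.01,-0.006,0.001,0.0605,0,0,0.6, 0.01,-0.006,0.001,0.0605,0,0,0.6, 0.01,-0.006,0.001,0.0605,0,0,0.6]' 35; python3 -m jog '[0.01,0,0,0,0,0,0, 0.01,0,0,0,0,0,0, 0.01,0,0,0,0,0,0, 0.01,0,0,-0.02,0,0,0, 0.01,0,0,-0.05,0,0,0, 0.01,0,0,-0.09,0,0,0, 0.01,0,0,-0.11,0,0,0, 0.01,0,0,-0.12,0,0,0]'; python3 go.py 0.5275 0.1985 0.161 109.5
```

```text
time: 11.5
tool_pos: [0.559, -0.1629, 0.0417]
ee_rot: [0.868, 0.496, 0.001, 0.001]
wrist_force: [-0.0, -0.2, 2.3]
grip_width: 0.259
grip_force: 34.3
time: 12.3
tool_pos: [0.5589, -0.163, 0.1627]
ee_rot: [0.868, 0.496, 0.001, 0.001]
wrist_force: [0.8, -0.0, -0.4]
grip_width: 0.258
grip_force: 34.3
shift [ 0.2956 -0.2104  0.0016] turn [  0.2  -0.  -50. ]
```

```bash
python3 -m jog '[0.01,0.02,-0.014,0,0,0,-4, 0.01,0.055,-0.039,0,0,0,-10, 0.01,0.095,-0.068,0,0,0,-17, 0.01,0.135,-0.096,0,0,0,-24, 0.01,0.175,-0.125,0,0,0,-31, 0.01,0.215,-0.153,0,0,0,-38, 0.01,0.252,-0.18,0,0,0,-44, 0.01,0.285,-0.203,0,0,0,-50]'; python3 -m jog '[0.01,0,0.008,0,0,0,0, 0.01,0.004,0.012,0,0,0,0, 0.01,0.004,0.012,0.02,0,0,0, 0.01,0.004,0.012,0.04,0,0,0, 0.01,0.004,0.012,0.055,0,0,0, 0.01,0.004,0.012,0.06,0,0,0, 0.01,0.004,0.012,0.06,0,0,0, 0.01,0.004,0.012,0.06,0,0,0]'; python3 go.py 0.5275 0.1985 0.042 109.5
```

```text
time: 13.1
tool_pos: [0.5262, 0.1886, 0.1598]
ee_rot: [0.574, 0.819, -0.001, -0.001]
wrist_force: [0.8, -0.0, -0.2]
grip_width: 0.258
grip_force: 34.2
time: 13.9
tool_pos: [0.5384, 0.1934, 0.1013]
ee_rot: [0.577, 0.817, 0.0, 0.0]
wrist_force: [0.7, -0.4, 0.0]
grip_width: 0.26
grip_force: 34.3
shift [ 0.0085 -0.0086  0.0593] turn [ 0.1  0.  -0. ]
```

```bash
python3 -m jog '[0.01,0.008,-0.009,0,0,0,0, 0.01,0.008,-0.009,0.005,0,0,0, 0.01,0.008,-0.009,0.01,0,0,0, 0.01,0.008,-0.009,0.02,0,0,0, 0.01,0.008,-0.009,0.035,0,0,0, 0.01,0.008,-0.009,0.05,0,0,0, 0.01,0.008,-0.009,0.056,0,0,0, 0.01,0.008,-0.009,0.058,0,0,0]'; python3 go.py 0.5275 0.1985 0.0417 109.5
```

```text
time: 14.7
tool_pos: [0.5255, 0.1976, 0.0416]
ee_rot: [0.577, 0.817, -0.002, -0.001]
wrist_force: [-4.1, -1.9, 10.7]
grip_width: 0.254
grip_force: 35.3
shift [ 0.0002  0.0022 -0.0001] turn [-0.2  0.   0. ]
```

```bash
python3 -m jog '[0.01,0,0.001,-0.0005,0,0,0, 0.01,0,0.001,-0.0005,0,0,0, 0.01,0,0.001,-0.0005,0,0,0, 0.01,0,0.001,-0.0005,0,0,0, 0.01,0,0.001,-0.0005,0,0,0, 0.01,0,0.001,-0.0005,0,0,0, 0.01,0,0.001,-0.0005,0,0,0, 0.01,0,0.001,-0.0005,0,0,0]'
python3 - <<'E'
from h import *
from cell import viewer
p,d=viewer.get_image('scene');cv2.imwrite('pics/s3.png',cv2.resize(p[160:260,120:290],None,fx=3.5,fy=3.5,interpolation=cv2.INTER_CUBIC))
c=viewer.calibration('wrist');p,d=viewer.get_image('wrist');cv2.imwrite('pics/w4.png',p);np.savez('w4.npz',**c)
E
```

```text
time: 15.5
tool_pos: [0.5276, 0.1985, 0.0433]
ee_rot: [0.577, 0.817, 0.0, -0.0]
wrist_force: [-0.3, -0.2, -0.1]
grip_width: 0.254
grip_force: 34.4
```

View pics/w4.png

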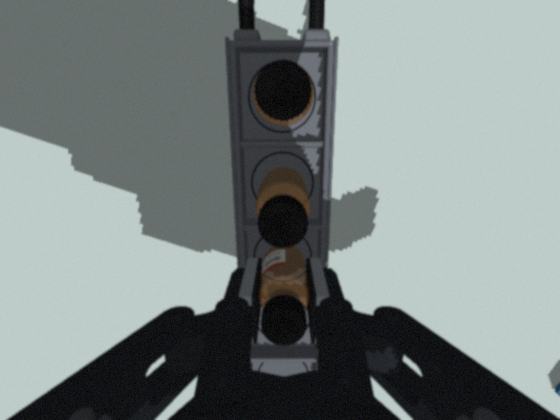

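Vial 2 is upright between the fingers, centred over the third place. The first vial stands at (283,215) and the standard at (284,90).

```bash
python3 -m jog '[0.01,0,0,0.0008,0,0,0, 0.01,0,0,0.0012,0,0,0, 0.01,0,0,0.0016,0,0,0, 0.01,0,0,0.0016,0,0,0, 0.01,0,0,0.0016,0,0,0, 0.01,0,0,0.0016,0,0,0, 0.01,0,0,0.0016,0,0,0, 0.01,0,0,0.0016,0,0,0]'
```

```text
time: 16.4
tool_pos: [0.5276, 0.1985, 0.0417]
ee_rot: [0.577, 0.817, 0.0, -0.0]
wrist_force: [-0.4, -0.2, 0.2]
grip_width: 0.254
grip_force: 34.4
```

```bash
python3 -m jog '[0.01,0,0,0.0003,0,0,0, 0.01,0,0,0.0006,0,0,0, 0.01,0,0,0.0006,0,0,0, 0.03,0,0,0.0006,0,0,0, 0.03,0,0,0.0006,0,0,0, 0.05,0,0,0.0006,0,0,0, 0.05,0,0,0.0006,0,0,0, 0.05,0,0,0.0006,0,0,0]'; python3 -m jog '[0.05,0,0,-0.02,0,0,0, 0.05,0,0,-0.05,0,0,0, 0.05,0,0,-0.08,0,0,0, 0.05,0,0,-0.10,0,0,0, 0.05,0,0,-0.11,0,0,0, 0.05,-0.03,0.02,-0.11,0,0,5, 0.05,-0.06,0.04,-0.11,0,0,12, 0.05,-0.09,0.06,-0.11,0,0,20]'
python3 go.py 0.5398 -0.1965 0.15 59.5
```

```text
time: 17.2
tool_pos: [0.5276, 0.1985, 0.041]
ee_rot: [0.577, 0.817, -0.0, -0.0]
wrist_force: [-0.0, 0.4, -0.2]
grip_width: 0.588
grip_force: 0.0
time: 18.0
tool_pos: [0.6146, 0.1332, 0.1506]
ee_rot: [0.712, 0.703, -0.0, -0.0]
wrist_force: [0.2, 0.7, -0.1]
grip_width: 0.588
grip_force: 0.0
shift [-0.3307 -0.0706  0.0006] turn [-0.1 -0.  29.8]
```

```bash
python3 -m jog '[0.055,-0.045,-0.01,0,0,0,4, 0.055,-0.09,-0.02,0,0,0,8, 0.055,-0.135,-0.029,0,0,0,12, 0.055,-0.18,-0.038,0,0,0,16, 0.055,-0.225,-0.048,0,0,0,20, 0.055,-0.27,-0.058,0,0,0,24, 0.055,-0.31,-0.066,0,0,0,27, 0.055,-0.327,-0.07,0,0,0,29.8]'; python3 -m jog '[0.055,0,0,0,0,0,0, 0.055,0,0,0.02,0,0,0, 0.055,0,0,0.04,0,0,0, 0.055,0,0,0.05,0,0,0, 0.055,0,0,0.05,0,0,0, 0.055,0,0,0.05,0,0,0, 0.055,0,0,0.05,0,0,0, 0.055,0,0,0.05,0,0,0]'; python3 go.py 0.5398 -0.1965 0.0415 59.5
```

```text
time: 18.8
tool_pos: [0.5394, -0.1973, 0.1508]
ee_rot: [0.869, 0.494, -0.001, 0.001]
wrist_force: [0.3, -0.4, 0.1]
grip_width: 0.647
grip_force: 0.0
time: 19.6
tool_pos: [0.5421, -0.1927, 0.1019]
ee_rot: [0.867, 0.498, 0.001, 0.0]
wrist_force: [0.3, -0.5, 0.5]
grip_width: 0.645
grip_force: 0.0
shift [-0.0045 -0.0002  0.0604] turn [ 0.1 -0.   0.2]
```

```bash
python3 -m jog '[0.055,-0.0045,0,0.015,0,0,0, 0.055,-0.0045,0,0.04,0,0,0, 0.055,-0.0045,0,0.055,0,0,0, 0.055,-0.0045,0,0.06,0,0,0, 0.055,-0.0045,0,0.0605,0,0,0, 0.01,-0.0045,0,0.0605,0,0,0, 0.01,-0.0045,0,0.0605,0,0,0, 0.01,-0.0045,0,0.0605,0,0,0]' 35; python3 -m jog '[0.01,0,0,0,0,0,0, 0.01,0,0,0,0,0,0, 0.01,0,0,0,0,0,0, 0.01,0,0,-0.02,0,0,0, 0.01,0,0,-0.05,0,0,0, 0.01,0,0,-0.09,0,0,0, 0.01,0,0,-0.11,0,0,0, 0.01,0,0,-0.12,0,0,0]'; python3 go.py 0.5415 0.159 0.161 109.5
```

```text
time: 20.4
tool_pos: [0.5399, -0.1968, 0.0415]
ee_rot: [0.867, 0.498, 0.001, 0.001]
wrist_force: [0.1, -1.1, 1.9]
grip_width: 0.261
grip_force: 34.2
time: 21.2
tool_pos: [0.54, -0.1968, 0.1625]
ee_rot: [0.867, 0.498, 0.001, 0.001]
wrist_force: [0.3, 0.2, -0.6]
grip_width: 0.254
grip_force: 34.3
shift [ 0.3081 -0.1781  0.0014] turn [  0.2   0.  -49.8]
```

```bash
python3 -m jog '[0.01,0.02,-0.012,0,0,0,-4, 0.01,0.055,-0.032,0,0,0,-10, 0.01,0.095,-0.055,0,0,0,-17, 0.01,0.135,-0.078,0,0,0,-24, 0.01,0.175,-0.101,0,0,0,-31, 0.01,0.215,-0.124,0,0,0,-38, 0.01,0.255,-0.147,0,0,0,-44, 0.01,0.29,-0.167,0,0,0,-49.8]'; python3 -m jog '[0.01,0,0,0,0,0,0, 0.01,0,0,0.005,0,0,0, 0.01,0,0,0.02,0,0,0, 0.01,0,0,0.04,0,0,0, 0.01,0,0,0.055,0,0,0, 0.01,0,0,0.06,0,0,0, 0.01,0,0,0.06,0,0,0, 0.01,0,0,0.06,0,0,0]'; python3 go.py 0.5415 0.159 0.0422 109.5
```

```text
time: 22.0
tool_pos: [0.54, 0.1408, 0.1596]
ee_rot: [0.574, 0.819, -0.001, -0.001]
wrist_force: [0.8, 0.7, -0.2]
grip_width: 0.258
grip_force: 34.2
time: 22.8
tool_pos: [0.5416, 0.1372, 0.1009]
ee_rot: [0.578, 0.816, 0.0, 0.0]
wrist_force: [-0.3, 0.8, 0.8]
grip_width: 0.256
grip_force: 34.3
shift [0.0206 0.0071 0.0587] turn [ 0.   0.  -0.1]
```

```bash
python3 -m jog '[0.01,0.01,0.004,0,0,0,0, 0.01,0.02,0.007,0,0,0,0, 0.01,0.0205,0.007,0,0,0,0, 0.01,0.0205,0.007,0.01,0,0,0, 0.01,0.0205,0.007,0.022,0,0,0, 0.01,0.0205,0.007,0.034,0,0,0, 0.01,0.0205,0.007,0.042,0,0,0, 0.01,0.0205,0.007,0.048,0,0,0]'; python3 go.py 0.5415 0.159 0.0415 109.5
```

```text
time: 23.6
tool_pos: [0.5405, 0.1593, 0.0512]
ee_rot: [0.577, 0.817, -0.001, -0.0]
wrist_force: [1.0, -0.4, -0.3]
grip_width: 0.259
grip_force: 34.3
shift [-0.0006  0.0009  0.0097] turn [-0.1  0.  -0. ]
```

```bash
python3 -m jog '[0.01,0,0,0.003,0,0,0, 0.01,0,0,0.006,0,0,0, 0.01,0,0,0.008,0,0,0, 0.01,0,0,0.009,0,0,0, 0.01,0,0,0.01,0,0,0, 0.01,0,0,0.01,0,0,0, 0.01,0,0,0.01,0,0,0, 0.01,0,0,0.01,0,0,0]'; python3 go.py 0.5415 0.159 0.0413 109.5
```

```text
time: 24.4
tool_pos: [0.541, 0.1598, 0.0427]
ee_rot: [0.577, 0.817, 0.0, 0.0]
wrist_force: [-0.8, -0.0, -0.8]
grip_width: 0.256
grip_force: 34.3
shift [-0.0009  0.0002  0.0014] turn [ 0. -0.  0.]
```

```bash
python3 -m jog '[0.01,0,0,0.0006,0,0,0, 0.01,0,0,0.0012,0,0,0, 0.01,0,0,0.0015,0,0,0, 0.01,0,0,0.0015,0,0,0, 0.03,0,0,0.0015,0,0,0, 0.05,0,0,0.0015,0,0,0, 0.05,0,0,0.0015,0,0,0, 0.05,0,0,0.0015,0,0,0]'; python3 -m jog '[0.05,0,0,-0.02,0,0,0, 0.05,0,0,-0.05,0,0,0, 0.05,0,0,-0.08,0,0,0, 0.05,0,0,-0.10,0,0,0, 0.05,0,0,-0.11,0,0,0, 0.05,-0.03,0.02,-0.11,0,0,5, 0.05,-0.06,0.04,-0.11,0,0,12, 0.05,-0.09,0.06,-0.11,0,0,20]'
python3 go.py 0.514 -0.2303 0.15 59.5
```

```text
time: 25.2
tool_pos: [0.5409, 0.1598, 0.0409]
ee_rot: [0.577, 0.817, -0.0, -0.0]
wrist_force: [0.8, -0.0, -0.0]
grip_width: 0.586
grip_force: 0.0
time: 26.0
tool_pos: [0.628, 0.0945, 0.1506]
ee_rot: [0.712, 0.703, -0.0, -0.0]
wrist_force: [0.2, -0.2, -0.8]
grip_width: 0.587
grip_force: 0.0
shift [-0.3263 -0.1099  0.0006] turn [-0.1 -0.  29.8]
```

```bash
python3 -m jog '[0.055,-0.045,-0.015,0,0,0,4, 0.055,-0.09,-0.03,0,0,0,8, 0.055,-0.135,-0.045,0,0,0,12, 0.055,-0.18,-0.06,0,0,0,16, 0.055,-0.225,-0.075,0,0,0,20, 0.055,-0.27,-0.09,0,0,0,24, 0.055,-0.31,-0.104,0,0,0,27, 0.055,-0.325,-0.11,0,0,0,29.8]'; python3 -m jog '[0.055,0,0,0,0,0,0, 0.055,0,0,0.02,0,0,0, 0.055,0,0,0.04,0,0,0, 0.055,0,0,0.05,0,0,0, 0.055,0,0,0.05,0,0,0, 0.055,0,0,0.05,0,0,0, 0.055,0,0,0.05,0,0,0, 0.055,0,0,0.05,0,0,0]'; python3 go.py 0.514 -0.2303 0.0415 59.5
```

```text
time: 26.8
tool_pos: [0.5121, -0.234, 0.1509]
ee_rot: [0.87, 0.494, -0.001, 0.001]
wrist_force: [-0.2, 1.0, 0.6]
grip_width: 0.643
grip_force: 0.0
time: 27.6
tool_pos: [0.5155, -0.2292, 0.1019]
ee_rot: [0.867, 0.498, 0.001, 0.001]
wrist_force: [-0.5, 0.4, -0.3]
grip_width: 0.647
grip_force: 0.0
shift [-0.0018 -0.0008  0.0604] turn [ 0.1 -0.   0.2]
```

```bash
python3 -m jog '[0.055,-0.002,-0.001,0.015,0,0,0, 0.055,-0.002,-0.001,0.04,0,0,0, 0.055,-0.002,-0.001,0.055,0,0,0, 0.055,-0.002,-0.001,0.06,0,0,0, 0.055,-0.002,-0.001,0.0605,0,0,0, 0.01,-0.002,-0.001,0.0605,0,0,0, 0.01,-0.002,-0.001,0.0605,0,0,0, 0.01,-0.002,-0.001,0.0605,0,0,0]' 35; python3 -m jog '[0.01,0,0,0,0,0,0, 0.01,0,0,0,0,0,0, 0.01,0,0,0,0,0,0, 0.01,0,0,-0.02,0,0,0, 0.01,0,0,-0.05,0,0,0, 0.01,0,0,-0.09,0,0,0, 0.01,0,0,-0.11,0,0,0, 0.01,0,0,-0.12,0,0,0]'; python3 go.py 0.5555 0.1195 0.161 109.5
```

```text
time: 28.4
tool_pos: [0.5136, -0.2306, 0.0414]
ee_rot: [0.867, 0.498, 0.001, 0.001]
wrist_force: [0.1, 0.4, 2.0]
grip_width: 0.256
grip_force: 34.2
time: 29.2
tool_pos: [0.5138, -0.2306, 0.1625]
ee_rot: [0.867, 0.498, 0.001, 0.001]
wrist_force: [0.1, -0.5, -0.8]
grip_width: 0.255
grip_force: 34.3
shift [ 0.3234 -0.1404  0.0014] turn [  0.2   0.  -49.8]
```

```bash
python3 -m jog '[0.01,0.02,-0.009,0,0,0,-4, 0.01,0.06,-0.026,0,0,0,-10, 0.01,0.103,-0.045,0,0,0,-17, 0.01,0.146,-0.063,0,0,0,-24, 0.01,0.189,-0.082,0,0,0,-31, 0.01,0.232,-0.101,0,0,0,-38, 0.01,0.275,-0.119,0,0,0,-44, 0.01,0.315,-0.137,0,0,0,-49.8]'; python3 -m jog '[0.01,0,0,0,0,0,0, 0.01,0,0,0.005,0,0,0, 0.01,0,0,0.02,0,0,0, 0.01,0,0,0.04,0,0,0, 0.01,0,0,0.055,0,0,0, 0.01,0,0,0.06,0,0,0, 0.01,0,0,0.06,0,0,0, 0.01,0,0,0.06,0,0,0]'; python3 go.py 0.5555 0.1195 0.0422 109.5
```

```text
time: 30.0
tool_pos: [0.5518, 0.1145, 0.159]
ee_rot: [0.574, 0.819, -0.001, -0.001]
wrist_force: [1.7, -0.5, -0.0]
grip_width: 0.258
grip_force: 34.2
time: 30.8
tool_pos: [0.5537, 0.1102, 0.1008]
ee_rot: [0.577, 0.817, 0.0, 0.0]
wrist_force: [0.1, -0.1, 0.4]
grip_width: 0.259
grip_force: 34.3
shift [0.0082 0.0048 0.0586] turn [ 0.  0. -0.]
```

```bash
python3 -m jog '[0.01,0.008,0.005,0,0,0,0, 0.01,0.008,0.005,0,0,0,0, 0.01,0.008,0.005,0.005,0,0,0, 0.01,0.008,0.005,0.015,0,0,0, 0.01,0.008,0.005,0.027,0,0,0, 0.01,0.008,0.005,0.038,0,0,0, 0.01,0.008,0.005,0.045,0,0,0, 0.01,0.008,0.005,0.048,0,0,0]'; python3 -m jog '[0.01,0,0,0.003,0,0,0, 0.01,0,0,0.006,0,0,0, 0.01,0,0,0.008,0,0,0, 0.01,0,0,0.009,0,0,0, 0.01,0,0,0.01,0,0,0, 0.01,0,0,0.01,0,0,0, 0.01,0,0,0.01,0,0,0, 0.01,0,0,0.01,0,0,0]'; python3 go.py 0.5555 0.1195 0.0412 109.5
```

```text
time: 31.6
tool_pos: [0.5549, 0.1197, 0.0512]
ee_rot: [0.577, 0.817, -0.001, -0.001]
wrist_force: [0.0, 0.6, -0.6]
grip_width: 0.255
grip_force: 34.3
time: 32.4
tool_pos: [0.5557, 0.12, 0.0427]
ee_rot: [0.577, 0.817, 0.0, 0.0]
wrist_force: [-0.2, 0.4, 0.5]
grip_width: 0.253
grip_force: 34.3
shift [-0.0004 -0.0003  0.0015] turn [ 0. -0.  0.]
```

```bash
python3 -m jog '[0.01,0,0,0.0006,0,0,0, 0.01,0,0,0.0012,0,0,0, 0.01,0,0,0.0015,0,0,0, 0.01,0,0,0.0015,0,0,0, 0.03,0,0,0.0015,0,0,0, 0.05,0,0,0.0015,0,0,0, 0.05,0,0,0.0015,0,0,0, 0.05,0,0,0.0015,0,0,0]'; python3 -m jog '[0.05,0,0,-0.02,0,0,0, 0.05,0,0,-0.05,0,0,0, 0.05,0,0,-0.08,0,0,0, 0.05,0,0,-0.12,0,0,0, 0.05,0,0,-0.15,0,0,0, 0.05,-0.04,0,-0.18,0,0,0, 0.05,-0.08,0,-0.2,0,0,0, 0.05,-0.11,0,-0.2,0,0,0]'; python3 -m jog '[0.05,-0.04,0,0,0,0,0, 0.05,-0.08,0,0,0,0,0, 0.05,-0.1,0,0,0,0,0, 0.05,-0.1,0,0,0,0,0, 0.05,-0.1,0,0,0,0,0, 0.05,-0.1,0,0,0,0,0, 0.05,-0.1,0,0,0,0,0, 0.05,-0.1,0,0,0,0,0]'
python3 - <<'E'
from h import *
from cell import viewer
p,d=viewer.get_image('scene');q,d=viewer.get_image('top');c=viewer.calibration('top')
W=cloud(c,d); m=((W[...,2]>.035)&(W[...,2]<.08)).astype(np.uint8);m[:190]=0;m[265:]=0;m[:,:150]=0;m[:,300:]=0
n,l,s,ce=cv2.connectedComponentsWithStats(m)
for i in range(1,n):
  if s[i,4]>8: print(s[i,4],np.median(W[l==i],0).round(4))
a=cv2.resize(p[150:250,120:320],(800,400));b=cv2.resize(q[190:265,140:390],(660,198))
cv2.imwrite('pics/f.png',np.vstack([a,cv2.copyMakeBorder(b,0,0,0,140,0)]))
E
```

```text
time: 33.2
tool_pos: [0.5555, 0.12, 0.0409]
ee_rot: [0.577, 0.817, -0.0, -0.0]
wrist_force: [-0.2, -1.0, -0.3]
grip_width: 0.588
grip_force: 0.0
time: 34.0
tool_pos: [0.5946, 0.0136, 0.2449]
ee_rot: [0.578, 0.816, 0.002, 0.003]
wrist_force: [0.2, -1.0, -1.0]
grip_width: 0.587
grip_force: 0.0
time: 34.8
tool_pos: [0.6257, -0.0766, 0.2411]
ee_rot: [0.576, 0.817, 0.0, -0.0]
wrist_force: [-0.3, 0.3, 0.8]
grip_width: 0.58
grip_force: 0.0
60 [0.559  0.1161 0.0573]
59 [0.5438 0.1555 0.0573]
63 [0.5298 0.1945 0.0581]
62 [0.5171 0.2333 0.0571]
61 [0.5024 0.2751 0.0579]
```

View pics/f.png

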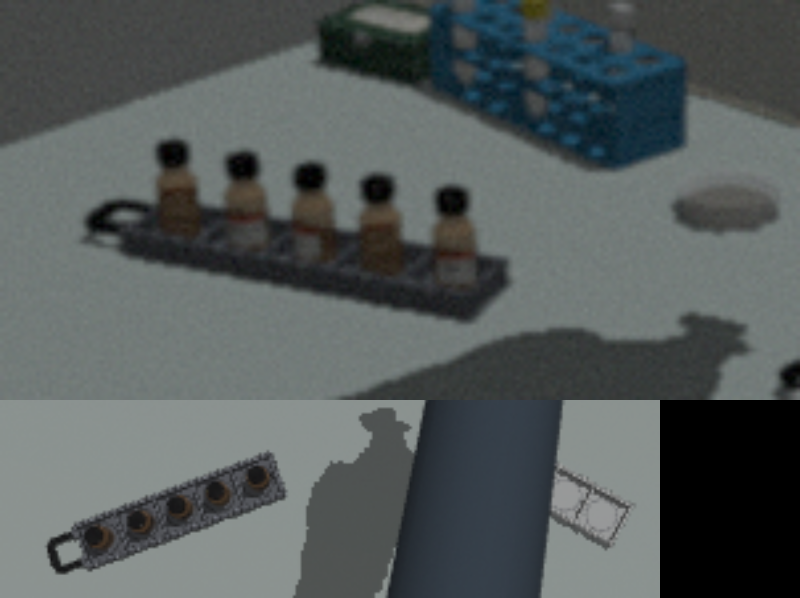

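All five vials stand upright in the tray (caps at (173,152) to (452,200), cap tops at the same height within 1 mm), and the arm is clear. I'm handing the job in.

```bash
python3 -c "
from cell import workorder
print(workorder.close_job())"
```

```text
the job is handed in; nothing more can be done
None
```

All four vials stand upright in the sampler tray in the order asked, beside the untouched standard, and the job was handed in at about 35 s of the 104 s allowed; no verdict was returned.

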